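# Clear a machined engine cover of cutting scrap

## Robot

A 7-joint arm with a two-finger parallel gripper is mounted at the origin on the work surface. World frame = base frame: x ahead of the robot, y to its left, z up, the work surface at z = 0. Lengths are in m, angles in rad, forces in N, time in s.
With the tool pointing down it reaches from about 0.35 to 0.9 m from the base axis. Payload 7.2 kg.
Tool frame: the origin (TCP) lies midway between the tips of the shut fingers; the grasp point (between the pads) lies 19 mm behind it; z points along the fingers, y is the line along which they close (so a half turn about z gives the same grasp; the last joint's range is limited). The gripper opens to 85 mm and grips with 20 to 120 N. Pads are 22 mm wide; open, the fingers measure 114 mm over their backs; the gripper's body (76 mm by 85 mm) begins 54 mm behind the grasp point. The pads swing forward as they close: fully open they stand 13 mm farther back than shut.
Start: joints at [1.244, 0.411, -0.013, 1.596, 0.006, 1.134, -0.082], TCP at [0.16, -0.604, 0.231] pointing down, gripper open.
Joint ranges: [-2.95, 2.95], [-0.29, 1.99], [-1.47, 1.44], [0.14, 2.54], [-1.03, 4.17], [0.13, 1.85], [-2.86, 2.86]. Speed limits (rad/s): [2.39, 2.39, 3.01, 3.01, 3.14, 3.14, 3.14].

## Interface

Orientations are given as a rotation vector (axis times angle).
In Python, from cell import ctrl gives the robot as it stands. The module is installed in compiled form; this text tells all that it offers.
- The arm moves only by the tool jog_arm, never from a script. Its argument "increments" is a list of rows, each a list of 7 numbers: the finger opening in cm, from 0 to 8.54, then the shift along the world's x, y, z in cm, then the turn, a rotation vector about the world's x, y, z in degrees. A call has 1 to 12 rows; each row shifts and turns the commanded pose from where the row before left it; what a row does not reach is not made up. A row lasts 1/8 s, in which the tool goes at most 62.5 mm and 10.7 degrees, less where a joint would pass 70% of its speed; a pose out of reach is approached as far as the arm can. A call is refused whole if a number of a shift passes 6.25 or a number of a turn 10.7, either way. A call with a gripper value outside its range is refused whole. The fingers move at their own pace and stop on an object; the grip force is fixed at half the most. Time passes only in rows, so rows that do not move let the fingers close. It gives the time, the measured TCP pose, the force, the opening and the grip force at its end, in the units of the state.
- ctrl.get_obs(): the state, without advancing time (a new reading comes with each control period).
- ctrl.snapshot(name): name is "side" or "top"; returns a dict with "img" (480x640x3 uint8, red, green, blue), "fx", "fy", "cx", "cy" (pixels), "eye" and "orientation" of the camera in the world. Camera axes: x right, y down, z forward; pixel columns grow to the right and rows downward; lengths in m; the calibration is good to about 2 mm. A picture is of the moment at which its call begins. There is no depth.
- ctrl.hand_in(): hands the job in; it is judged then, once.
Trained networks look in the newest picture that a camera, given by its name, has taken for a name from the list of things; names that differ only in an ending like _2 or _b are one class to them, and where a whole thing is asked for, a point or a joint stands for the part that bears it (a point fixed in the world has none). Each returns a list of dicts, best first, with "score" (0 to 1); they miss things now and then, are a little off and sometimes report something else, mostly with a low value. They report only what shows in the picture. A call takes as long as a camera call. They do not tell look-alikes from the thing itself.
- ctrl.recognise(label, camera): "point" ([x, y, z] in m, in world coordinates, good to about 4 mm: the middle of the surface that is visible of it).
- ctrl.regions_of(label, camera): "region" (480x640 bool, what is visible of it).
- ctrl.pinpoint(label, camera): "point" ([x, y, z] in m, in world coordinates, good to about 4 mm: a listed point, or the origin of a listed thing).
The state is a dict: "clock": time; "qpos": joint angles; "joint_vel": joint speeds; "tau": joint torques, N m; "ee_pos": TCP position; "eef_rot": TCP orientation; "contact_force": force on the tool from outside, world axes, zero at the start; "torque": the same for the moment, N m; "opening": opening from 0.0 (shut) to 1.0 (fully open); "gripper_force": force on a finger pad.
Only numpy, scipy, OpenCV 4.12 (cv2) and the standard library are available. Lean on these libraries where they do the work, as an engineer would, in place of code of your own. Each camera call takes 0.05 s, during which the arm holds its last target. There are 200 camera calls.

## Task

First take the steel sleeve off the aluminium cover and stand it upright in the free cell of the crate. Then hold the scraper block and wipe all four steel chips off the cover into the tray beside it, never touching the chips with the gripper. Finally put the scraper back on the bench, clear of cover, tray and crate, and leave the stored sleeves, the spray can and the wrench undisturbed.

Things in the scene. Friction and masses are not known exactly. Their poses are not given: they have to be found in the camera images.
- cover: Machined aluminium engine cover, a flat-topped block fixed to the bench: 220 (x) x 200 (y) x 45 mm high. Origin: centre of its underside, on the bench; the flat top to be cleared is 45 mm above. z up. Six drawn bolt holes near its edges are flat. No rim.
- tray: Shallow open grey sheet-metal tray fixed to the bench, 240 (x) x 130 (y) x 30 mm high, walls and floor 4 mm. It stands 1 mm from the cover's +y or -y side, parallel to it, its rim 15 mm lower than the cover's top. Origin: centre of its underside.
- crate: Grey plastic crate fixed to the bench, 220 (x) x 76 (y) x 45 mm high, walls and floor 6 mm, two dividers making a row of three cells along x (centres at x = -71, 0, +71 mm, each 64 mm or more square inside). It stands on the cover's other side, away from the tray, 28 mm from the cover. Origin: centre of its underside. Two cells hold stored sleeves, one is free.
- pad: Thin round black rubber pad, 52 mm across and 1 mm thick, on the floor of the crate's one free cell, fixed. Origin: centre of its underside, 6 mm above the bench, at the middle of the free cell.
- sleeve: Steel sleeve to be stored: upright cylinder, 44 mm diameter, 80 mm tall, about 0.35 kg, standing among the chips on the cover. Origin: centre of its underside; z along its axis, up.
- stored_a: Bystander: same kind of steel sleeve (44 mm diameter, 80 mm tall), already standing in a crate cell. Origin: centre of its underside.
- stored_b: Bystander: same kind of steel sleeve (44 mm diameter, 80 mm tall), already standing in a crate cell. Origin: centre of its underside.
- slug_a: Loose chip: dark steel hole-saw slug, a disc of 36 mm diameter, 10 mm thick. Lies on the cover at the start. Origin: centre of its underside. z is up at the start.
- slug_b: Loose chip: the same disc as slug_a, 36 mm diameter, 10 mm thick. Lies on the cover at the start. Origin: centre of its underside. z is up at the start.
- offcut_a: Loose chip: sawn dark steel offcut, a bar 40 (x) x 22 (y) x 10 mm. Lies on the cover at the start. Origin: centre of its underside. z is up at the start.
- offcut_b: Loose chip: the same bar as offcut_a, 40 (x) x 22 (y) x 10 mm. Lies on the cover at the start. Origin: centre of its underside. z is up at the start.
- scraper: Scraper block of pale wood with a steel sole, standing on the bench left or right of the work. Body 130 (x) x 30 (y) x 45 mm high; on top of it a grip rib 80 (x) x 24 (y) mm that reaches from 45 to 90 mm height. Wipe with its long face (it travels along its y). About 0.3 kg. Origin: centre of its flat sole; z up.
- spray_can: Bystander: white spray can with black cap, 58 mm diameter, 156 mm tall, standing on the bench on the other side from the scraper. Origin: centre of its underside.
- wrench: Bystander: steel wrench 180 mm long lying on the bench beyond the cover. Origin: middle of its underside; x along it.
There are look-alikes about, which are no part of the job. Leave any purple look-alike of the offcut_b alone. Of the things that look like the scraper, the smaller one is meant.

How it is judged:
By the outcome, as a careful person would: the job done as asked, in the order asked, and still so for the second after the job is handed in, with the robot touching nothing.
It also fails if it takes over 72 s, if anything falls off the work surface, if the arm or the gripper's body presses on something with over 40 N, if the wrist force passes 120 N, or if a joint passes its speed limit or range.

## Working session

There is one attempt and no reset: what is moved stays moved. The work goes in short steps, Python scripts to look and compute and a tool call to move; the robot and the scene stay as the last step left them, time stands still between calls to the robot, and variables do not carry over. Pictures are saved under pics/ and viewed, at most 10 in all, crops included, and the job is handed in when it is done.

Besides the shell and the picture viewer there is one more tool, called after "Emit:" in YAML: its name, and indented under it one key for each argument. jog_arm: Moves the arm, as the interface text tells. Its arguments: {"type":"object","properties":{"increments":{"type":"array","items":{"type":"array","items":{"type":"number"}}}},"required":["increments"]}

```bash
mkdir -p pics; cat > h.py <<'E'
import numpy as np, cv2
from cell import ctrl
from scipy.spatial.transform import Rotation as R
def rot(o):
    o=np.array(o,float)
    return o if o.shape==(3,3) else (R.from_rotvec(o) if o.size==3 else R.from_quat(o)).as_matrix()
def snap(n,save=None):
    s=ctrl.snapshot(n)
    if save: cv2.imwrite(f'pics/{save}.png',s['img'][:,:,::-1])
    return s
def px2w(s,u,v,z):
    d=rot(s['orientation'])@np.array([(u-s['cx'])/s['fx'],(v-s['cy'])/s['fy'],1])
    e=np.array(s['eye']); return e+d*(z-e[2])/d[2]
def w2px(s,p):
    c=rot(s['orientation']).T@(np.array(p)-s['eye']); return c[0]/c[2]*s['fx']+s['cx'],c[1]/c[2]*s['fy']+s['cy']
E
cat > a.py <<'E'
from h import *
np.set_printoptions(precision=3,suppress=True)
for c in('top','side'):
    s=snap(c,c+'0'); print(c,np.array(s['eye']),s['orientation'],s['fx'])
    for l in 'cover tray crate pad sleeve slug_a offcut_a scraper spray_can wrench'.split():
        print(l,[(round(d['score'],2),np.round(d['point'],3).tolist(),np.round(w2px(s,d['point'])).tolist()) for d in ctrl.pinpoint(l,c)])
o=ctrl.get_obs();print(o)
E
python3 a.py
```

```text
top [ 0.328 -0.093  1.093] [-2.126  2.094 -0.214] 468.5814847603659
cover [(0.97, [0.501, 0.039, -0.001], [263.0, 260.0])]
tray [(0.95, [0.495, 0.203, -0.001], [193.0, 262.0])]
crate [(0.88, [0.504, -0.126, 0.002], [333.0, 260.0])]
pad [(0.95, [0.434, -0.131, 0.008], [334.0, 289.0])]
sleeve [(0.68, [0.563, 0.086, 0.042], [241.0, 230.0])]
slug_a [(0.61, [0.51, 0.044, 0.041], [259.0, 253.0]), (0.58, [0.555, -0.011, 0.046], [283.0, 234.0])]
offcut_a [(0.7, [0.447, 0.07, 0.043], [246.0, 281.0]), (0.63, [0.323, 0.198, 0.001], [190.0, 336.0]), (0.51, [0.327, 0.104, 0.0], [231.0, 335.0]), (0.47, [0.44, -0.001, 0.047], [277.0, 284.0])]
scraper [(0.76, [0.506, -0.406, -0.002], [451.0, 261.0]), (0.75, [0.497, -0.595, 0.001], [532.0, 266.0])]
spray_can [(0.66, [0.459, 0.393, 0.002], [111.0, 275.0])]
wrench [(0.68, [0.787, 0.025, 0.002], [272.0, 146.0]), (0.61, [0.504, -0.404, -0.0], [450.0, 262.0])]
side [-0.037  0.702  0.923] [-0.829  2.488 -1.136] 571.3819307556153
cover [(0.73, [0.501, 0.039, -0.0], [311.0, 303.0])]
tray [(0.65, [0.461, 0.401, 0.001], [204.0, 434.0]), (0.55, [0.5, 0.201, -0.
[... 717 characters left out ...]
12.0, 203.0]), (0.3, [0.508, -0.128, 0.007], [352.0, 257.0])]
spray_can [(0.58, [0.457, 0.397, 0.002], [208.0, 433.0])]
wrench [(0.87, [0.788, 0.023, 0.001], [222.0, 247.0]), (0.22, [0.506, -0.409, 0.001], [412.0, 201.0])]
{'clock': 1.1, 'qpos': array([ 1.244,  0.411, -0.013,  1.596,  0.006,  1.134, -0.082]), 'joint_vel': array([ 0.001, -0.001,  0.002, -0.   , -0.   , -0.001, -0.001]), 'tau': array([  0.002, -60.04 ,   0.682, -29.972,   0.014,   0.002,   0.   ]), 'ee_pos': array([ 0.16 , -0.604,  0.231]), 'eef_rot': array([ 3.115,  0.405, -0.   ]), 'contact_force': array([-0.239,  0.871,  0.004]), 'torque': array([ 0.007, -0.015,  0.047]), 'gripper_force': 0.0, 'opening': 1.0018516346133672}
```

```bash
sleep 1; ls pics
```

```text
side0.png
top0.png
```

View pics/top0.png

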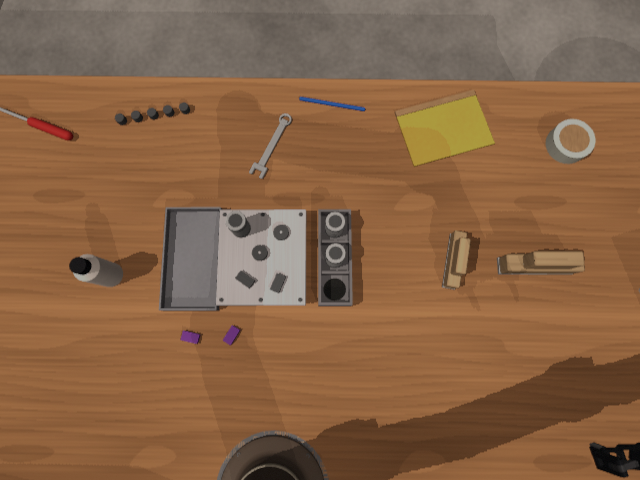

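View pics/side0.png

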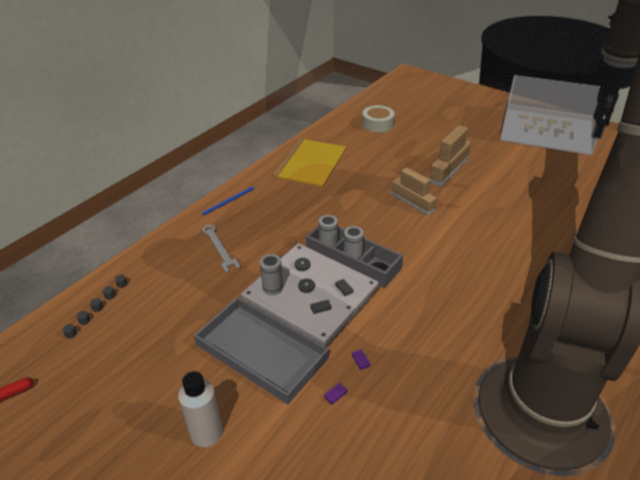

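The top view shows the tray (190,260), cover (262,258) and crate (335,258, with its free cell at 334,289). The sleeve is at (237,224), slugs at (282,232) and (261,253), and offcuts at (246,279) and (279,283). The smaller scraper is at (456,260); the larger one at (540,262) and the purple bars at (191,337) and (232,335) are look-alikes. The side view agrees.

Next I fit outlines in both views with height free.

```bash
cat >> h.py <<'E'
from scipy.optimize import minimize
a=np.linspace(0,2*np.pi,40)
def cyl(r,h,z0=0): return np.array([[r*np.cos(t),r*np.sin(t),z] for t in a for z in(z0,z0+h)])
def box(x,y,z0,z1): return np.array([[i*x/2,j*y/2,z] for i in(-1,1) for j in(-1,1) for z in(z0,z1)])
SCR=[box(.13,.03,0,.045),box(.08,.024,.045,.09)]
def mask(s,parts,p):
    m=np.zeros((480*4,640*4),np.uint8); c,sn=np.cos(p[3]),np.sin(p[3]); Rz=np.array([[c,-sn,0],[sn,c,0],[0,0,1]])
    for P in parts:
        q=np.array([w2px(s,Rz@k+p[:3]) for k in P])*4+1.5
        cv2.fillConvexPoly(m,cv2.convexHull(q.astype(np.float32)).astype(np.int32),1)
    return cv2.resize(m.astype(np.float32),(640,480),interpolation=cv2.INTER_AREA)
def fit(label,parts,p0,yaw=True,cams=('top','side'),snaps=None):
    D=[]
    for c in cams:
        s=snaps[c] if snaps else snap(c)
        if snaps is None or True:
            rs=ctrl.regions_of(label,c)
        m0=mask(s,parts,p0)
        g=max((r['region'].astype(float) for r in rs),key=lambda g:(g*m0).sum(),default=None)
        if g is None or (g*m0).sum()==0: print(label,c,'missing'); continue
        D.append((s,g))
    def cost(d):
        p=np.array(p0)+np.array([d[0]*.01,d[1]*.01,d[2]*.01,d[3]*.2 if yaw else 0])
        return sum(1-(mm:=mask(s,parts,p),np.minimum(mm,g).sum()/np.maximum(mm,g).sum())[1] for s,g in D)
    r=minimize(cost,np.zeros(4),method='Nelder-Mead',options=dict(initial_simplex=np.vstack([np.zeros(4),np.eye(4)]),maxiter=200))
    d=r.x; p=np.array(p0)+[d[0]*.01,d[1]*.01,d[2]*.01,d[3]*.2 if yaw else 0]
    print(label,np.round(p,4),'yawdeg %.1f cost %.3f n%d'%(np.degrees(p[3]),r.fun,len(D))); return p
E
cat > b.py <<'E'
from h import *
fit('sleeve',[cyl(.022,.08)],[.565,.085,.045,0],False)
fit('scraper',SCR,[.505,-.405,0,-.15])
fit('cover',[box(.22,.2,0,.045)],[.501,.039,0,0])
fit('pad',[cyl(.026,.001)],[.434,-.131,.006,0],False)
fit('crate',[box(.22,.076,0,.045)],[.504,-.127,0,0])
E
python3 b.py
```

```text
sleeve top missing
sleeve [0.5667 0.0867 0.0439 0.    ] yawdeg 0.0 cost 0.050 n1
scraper [ 0.5049 -0.4069 -0.0033 -0.2032] yawdeg -11.6 cost 0.113 n2
cover [ 0.5044  0.0365 -0.0009  0.0175] yawdeg 1.0 cost 0.433 n2
pad [ 0.4338 -0.131   0.0031  0.    ] yawdeg 0.0 cost 0.855 n2
crate [ 5.051e-01 -1.291e-01 -2.000e-04  2.020e-02] yawdeg 1.2 cost 0.772 n2
```

Emit:
jog_arm:
  increments:
    - [8.5,3,5,2,0,0,-5]
    - [8.5,4,6,0,0,0,-5]
    - [8.5,4,6,0,0,0,-4.8]
    - [8.5,4,6,0,0,0,0]
    - [8.5,4,6,0,0,0,0]
    - [8.5,4,6,0,0,0,0]
    - [8.5,4,6,0,0,0,0]
    - [8.5,4,6,0,0,0,0]
    - [8.5,4,6,0,0,0,0]
    - [8.5,3,6,0,0,0,0]
    - [8.5,2.5,6,0,0,0,0]
    - [8.5,0,3,0,0,0,0]

```text
clock: 3.6
ee_pos: [0.5204, 0.0094, 0.2513]
eef_rot: [-3.14, -0.007, -0.001]
contact_force: [0.3, -0.1, -0.3]
opening: 0.996
gripper_force: 0.0
```

The sleeve fit gives z 44 mm (cover top is 45), so the heights agree. The cover and crate are yawed about 1 degree.

Emit:
jog_arm:
  increments:
    - [8.5,2.3,3.8,0,0,0,0]
    - [8.5,2.3,3.8,-1,0,0,0]
    - [8.5,0,0,-4,0,0,0]
    - [8.5,0,0,-4,0,0,0]
    - [8.5,0,0,-4,0,0,0]
    - [8.5,0,0,-3.5,0,0,0]
    - [8.5,0,0,0,0,0,0]

```text
clock: 4.47
ee_pos: [0.5634, 0.0809, 0.084]
eef_rot: [3.141, 0.001, -0.008]
contact_force: [0.1, -0.4, 0.4]
opening: 0.994
gripper_force: 0.0
```

Emit:
jog_arm:
  increments:
    - [3,0,0,0,0,0,0]
    - [3,0,0,0,0,0,0]
    - [3,0,0,0,0,0,0]
    - [3,0,0,0,0,0,0]
    - [3,0,0,0,0,0,0]
    - [3,0,0,0,0,0,0]
    - [3,0,0,0,0,0,0]
    - [3,0,0,0,0,0,0]

```text
clock: 5.48
ee_pos: [0.5666, 0.082, 0.0883]
eef_rot: [-3.141, -0.001, -0.006]
contact_force: [-0.3, 0.7, 5.6]
opening: 0.504
gripper_force: 60.3
```

Emit:
jog_arm:
  increments:
    - [3,0,0,2,0,0,0]
    - [3,0,0,3,0,0,0]
    - [3,0,0,3,0,0,0]
    - [3,0,0,2,0,0,0]
    - [3,-2,-3,0,0,0,0]
    - [3,-3,-4,0,0,0,0]
    - [3,-3,-4,0,0,0,0]
    - [3,-3,-4,0,0,0,0]
    - [3,-2.2,-4,0,0,0,0]
    - [3,0,-2.1,0,0,0,0]
    - [3,0,0,0,0,0,0]
    - [3,0,0,0,0,0,0]

```text
clock: 6.98
ee_pos: [0.4335, -0.1287, 0.1866]
eef_rot: [-3.141, -0.002, -0.001]
contact_force: [1.0, 0.3, -3.2]
opening: 0.498
gripper_force: 61.6
```

```bash
cat > c.py <<'E'
from h import *
o=ctrl.get_obs(); print(o['ee_pos'],o['eef_rot'],o['opening'],o['contact_force'])
for c in('top','side'):
    s=snap(c,c+'1'); x,y=w2px(s,[.434,-.13,.09]); x,y=int(x),int(y)
    k=s['img'][max(0,y-90):y+90,max(0,x-120):x+120,::-1]
    cv2.imwrite(f'pics/{c}1c.png',cv2.resize(k,None,fx=3,fy=3))
    print(c,x,y,[(round(d['score'],2),np.round(d['point'],3).tolist()) for l in('pad','sleeve') for d in ctrl.pinpoint(l,c)])
E
python3 c.py
```

```text
[ 0.43346478 -0.12874446  0.18664318] [-3.14140375e+00 -1.77266461e-03 -8.49580591e-04] 0.4981493006802929 [ 1.0225463   0.32980663 -3.24346   ]
top 335 285 []
side 380 242 [(0.59, [0.433, -0.131, 0.14])]
```

The held sleeve is over the free cell, with its base at about 0.142 and centred to within 3 mm. I lower it now.

Emit:
jog_arm:
  increments:
    - [3,0,0,-3,0,0,0]
    - [3,0,0,-3,0,0,0]
    - [3,0,0,-3,0,0,0]
    - [3,0,0,-2,0,0,0]
    - [3,0,0,-1.2,0,0,0]
    - [3,0,0,-0.6,0,0,0]
    - [3,0,0,0,0,0,0]
    - [3,0,0,0,0,0,0]

```text
clock: 8.28
ee_pos: [0.4338, -0.1297, 0.0589]
eef_rot: [3.141, 0.001, 0.002]
contact_force: [0.1, -0.8, -2.8]
opening: 0.501
gripper_force: 61.6
```

Emit:
jog_arm:
  increments:
    - [3,0,0,-0.5,0,0,0]
    - [3,0,0,-0.2,0,0,0]
    - [3,0,0,0,0,0,0]

```text
clock: 8.65
ee_pos: [0.4331, -0.1296, 0.0512]
eef_rot: [-3.142, -0.001, 0.001]
contact_force: [-0.7, 0.6, -2.6]
opening: 0.504
gripper_force: 61.6
```

Emit:
jog_arm:
  increments:
    - [3,0,0,-0.1,0,0,0]
    - [3,0,0,-0.1,0,0,0]
    - [3,0,0,0,0,0,0]

```text
clock: 9.02
ee_pos: [0.4333, -0.1296, 0.0494]
eef_rot: [3.141, 0.001, 0.0]
contact_force: [0.1, 0.4, -1.4]
opening: 0.5
gripper_force: 61.9
```

The downward force fell from 2.6 to 1.4 N, so the sleeve is seated. I release it, rise and go over the scraper.

Emit:
jog_arm:
  increments:
    - [8.5,0,0,0,0,0,0]
    - [8.5,0,0,0,0,0,0]
    - [8.5,0,0,0,0,0,0]
    - [8.5,0,0,0,0,0,0]
    - [8.5,0,0,0,0,0,0]
    - [8.5,0,0,2,0,0,0]
    - [8.5,0,0,4,0,0,0]
    - [8.5,0,0,5,0,0,0]
    - [8.5,0,0,4,0,0,0]
    - [8.5,1.5,-5,0,0,0,-4]
    - [8.5,1.5,-6,0,0,0,-4]
    - [8.5,1.5,-6,0,0,0,-3.5]

```text
clock: 10.52
ee_pos: [0.4787, -0.3013, 0.1997]
eef_rot: [3.125, -0.316, 0.001]
contact_force: [1.5, 0.4, 0.8]
opening: 0.998
gripper_force: 0.0
```

Emit:
jog_arm:
  increments:
    - [8.5,1.5,-6,0,0,0,0]
    - [8.5,1.2,-4.7,0,0,0,0]
    - [8.5,0,0,0,0,0,0]
    - [8.5,0,0,0,0,0,0]

```text
clock: 11.02
ee_pos: [0.5052, -0.4056, 0.1987]
eef_rot: [-3.125, 0.313, 0.001]
contact_force: [0.0, 0.4, -0.1]
opening: 0.996
gripper_force: 0.0
```

```bash
cat > d.py <<'E'
from h import *
o=ctrl.get_obs(); print(o['ee_pos'],o['eef_rot'],o['opening'],o['contact_force'])
st=snap('top','top2'); ss=snap('side','side2')
k=st['img'][190:320,150:490,::-1]; k2=ss['img'][180:410,190:470,::-1]
cv2.imwrite('pics/c2.png',np.vstack([cv2.resize(k,(720,275)),cv2.resize(k2,(390,320)) if 0 else cv2.copyMakeBorder(cv2.resize(k2,(390,320)),0,0,0,330,cv2.BORDER_CONSTANT)]))
for c in('top','side'): print(c,[(l,round(d['score'],2),np.round(d['point'],3).tolist()) for l in('sleeve',) for d in ctrl.pinpoint(l,c)])
fit('scraper',SCR,[.505,-.407,0,-.2],cams=('side',))
E
python3 d.py
```

```text
[ 0.50517978 -0.4056267   0.19870394] [-3.12462508e+00  3.13396968e-01  1.23908363e-03] 0.995994821477742 [ 0.02758213  0.43782551 -0.06082385]
top [('sleeve', 0.72, [0.432, -0.128, 0.003])]
side [('sleeve', 0.85, [0.431, -0.131, 0.001]), ('sleeve', 0.69, [0.457, 0.396, 0.004])]
scraper [ 0.5051 -0.4064 -0.0008 -0.2593] yawdeg -14.9 cost 0.065 n1
```

View pics/c2.png

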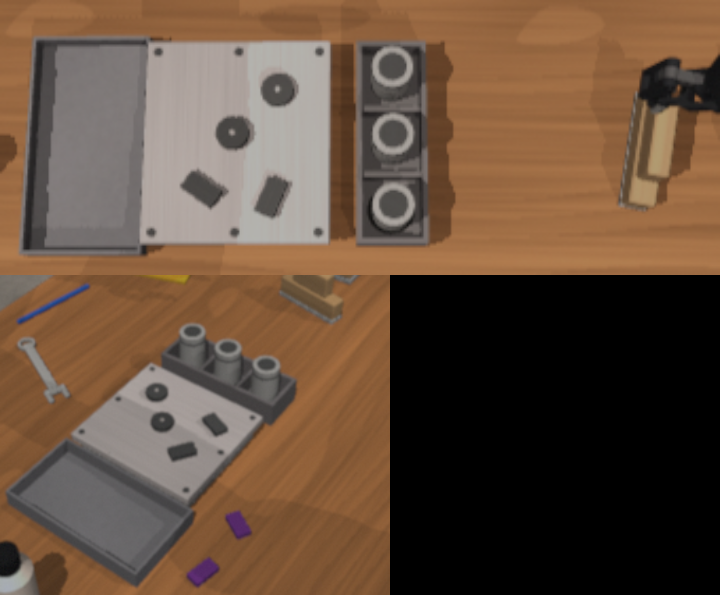

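The sleeve stands upright in the free cell, the third from the top at (393,206) in the crop, and all four chips are untouched. The scraper is under the gripper, so I descend and grip the rib.

Emit:
jog_arm:
  increments:
    - [8.5,0,0,-4,0,0,-1.5]
    - [8.5,0,0,-5,0,0,0]
    - [8.5,0,0,-4,0,0,0]
    - [8.5,0,0,-2,0,0,0]
    - [8.5,0,0,0,0,0,0]
    - [0,0,0,0,0,0,0]
    - [0,0,0,0,0,0,0]
    - [0,0,0,0,0,0,0]
    - [0,0,0,0,0,0,0]
    - [0,0,0,0,0,0,0]
    - [0,0,0,0,0,0,0]
    - [0,0,0,0,0,0,0]

```text
clock: 12.82
ee_pos: [0.5057, -0.4069, 0.0503]
eef_rot: [3.121, -0.355, 0.002]
contact_force: [-1.4, 0.9, 6.7]
opening: 0.271
gripper_force: 58.4
```

Emit:
jog_arm:
  increments:
    - [0,0,0,3,0,0,0]
    - [0,0,0,4,0,0,0]
    - [0,0,0,4,0,0,0]
    - [0,0,0,3,0,0,0]
    - [0,0.5,4,0,0,0,3]
    - [0,0.5,5,0,0,0,3]
    - [0,0.5,6,0,0,0,3]
    - [0,0.5,6,0,0,0,3]
    - [0,0.5,6,0,0,0,2]
    - [0,0.5,5,0,0,0,0]
    - [0,0.9,3.7,0,0,0,0]
    - [0,0,0,0,0,0,0]

```text
clock: 14.32
ee_pos: [0.5444, -0.0453, 0.1891]
eef_rot: [-3.14, -0.038, 0.0]
contact_force: [-0.4, 0.2, -2.0]
opening: 0.274
gripper_force: 59.8
```

Emit:
jog_arm:
  increments:
    - [0,0,0,0,0,0,0]
    - [0,0,0,-3,0,0,0]

```text
clock: 14.58
ee_pos: [0.5457, -0.0513, 0.1606]
eef_rot: [3.14, 0.025, 0.007]
contact_force: [-0.0, -0.1, -2.9]
opening: 0.275
gripper_force: 60.0
```

```bash
cat > e.py <<'E'
from h import *
o=ctrl.get_obs(); print(o['ee_pos'],o['eef_rot'],o['opening'],o['contact_force'])
x,y,z=o['ee_pos']; p=[x,y,z-.05,.0175]
for c in ('top','side'):
    s=snap(c,c+'3')
    print(c,[(l,round(d['score'],2),np.round(d['point'],3).tolist()) for l in('scraper','slug_a','offcut_a') for d in ctrl.pinpoint(l,c)])
k=s['img'][150:390,170:490,::-1].copy()
cv2.imwrite('pics/c3.png',cv2.resize(k,(800,600),interpolation=cv2.INTER_CUBIC))
fit('scraper',SCR,p,cams=('side',))
E
python3 e.py
```

```text
[ 0.54569271 -0.05132226  0.16064514] [3.1402637  0.02450154 0.00653576] 0.27499983700378205 [-0.04102475 -0.10557199 -2.87872647]
top [('scraper', 0.84, [0.498, -0.6, -0.001]), ('scraper', 0.29, [0.577, -0.128, 0.01]), ('slug_a', 0.62, [0.508, 0.047, 0.044]), ('offcut_a', 0.68, [0.32, 0.198, -0.0]), ('offcut_a', 0.65, [0.326, 0.105, 0.0]), ('offcut_a', 0.5, [0.45, 0.07, 0.042])]
side [('scraper', 0.95, [0.544, -0.053, 0.108]), ('scraper', 0.64, [0.491, -0.598, 0.0]), ('scraper', 0.26, [0.449, 0.071, 0.047]), ('slug_a', 0.76, [0.509, 0.044, 0.044]), ('slug_a', 0.7, [0.555, -0.003, 0.05]), ('offcut_a', 0.8, [0.326, 0.103, 0.0]), ('offcut_a', 0.77, [0.451, 0.073, 0.048]), ('offcut_a', 0.77, [0.319, 0.196, 0.003]), ('offcut_a', 0.67, [0.445, -0.003, 0.046])]
scraper [ 0.542  -0.0476  0.1112  0.0179] yawdeg 1.0 cost 0.208 n1
```

View pics/c3.png

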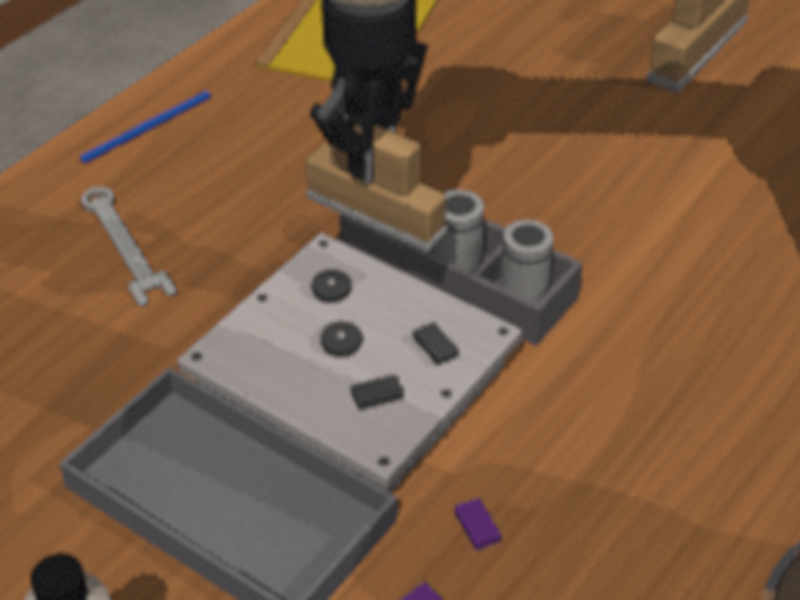

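The side crop shows the scraper gripped squarely above the cover's -y edge, its body from (310,190) to (440,235). The slugs at (332,285) and (342,338) lie in its lane, and the offcuts at (436,342) and (377,390) lie beside it. I lower for pass 1.

Emit:
jog_arm:
  increments:
    - [0,0,0.1,-2.5,0,0,0]
    - [0,0,0,-2.5,0,0,0]
    - [0,0,0,-1,0,0,0]
    - [0,0,0,0,0,0,0]
    - [0,0,0,0,0,0,0]

```text
clock: 15.7
ee_pos: [0.545, -0.0485, 0.1003]
eef_rot: [3.141, 0.028, 0.002]
contact_force: [-1.1, -0.1, -2.4]
opening: 0.272
gripper_force: 59.7
```

Emit:
jog_arm:
  increments:
    - [0,0,0,-0.2,0,0,0]
    - [0,0,0,0,0,0,0]

```text
clock: 15.95
ee_pos: [0.5445, -0.0487, 0.0977]
eef_rot: [3.141, 0.028, 0.001]
contact_force: [0.1, -0.1, -2.9]
opening: 0.271
gripper_force: 59.7
```

Emit:
jog_arm:
  increments:
    - [0,0,0,-0.2,0,0,0]
    - [0,0,0,0,0,0,0]

```text
clock: 16.2
ee_pos: [0.5444, -0.0486, 0.0954]
eef_rot: [3.141, 0.028, 0.001]
contact_force: [0.3, 0.2, -1.4]
opening: 0.269
gripper_force: 59.9
```

Emit:
jog_arm:
  increments:
    - [0,0,1,0,0,0,0]
    - [0,0,1.5,0,0,0,0]
    - [0,0,1.5,0,0,0,0]
    - [0,0,1.5,0,0,0,0]
    - [0,0,1.5,0,0,0,0]
    - [0,0,1.5,0,0,0,0]
    - [0,0,1.5,0,0,0,0]
    - [0,0,1.5,0,0,0,0]

```text
clock: 17.2
ee_pos: [0.5443, 0.0673, 0.0953]
eef_rot: [3.141, 0.028, -0.0]
contact_force: [-0.0, -0.9, -1.6]
opening: 0.28
gripper_force: 59.9
```

Emit:
jog_arm:
  increments:
    - [0,0,1.5,0,0,0,0]
    - [0,0,1.5,0,0,0,0]
    - [0,0,1.5,0,0,0,0]
    - [0,0,1.5,0,0,0,0]
    - [0,0,1.5,0,0,0,0]
    - [0,0,1.5,0,0,0,0]
    - [0,0,1.5,0,0,0,0]
    - [0,0,0,0,0,0,0]

```text
clock: 18.2
ee_pos: [0.5438, 0.1734, 0.0952]
eef_rot: [-3.141, -0.032, 0.0]
contact_force: [-0.2, -0.2, -2.8]
opening: 0.276
gripper_force: 59.7
```

```bash
cat > f.py <<'E'
import sys
from h import *
n=sys.argv[1]
o=ctrl.get_obs(); print(o['ee_pos'],o['eef_rot'],o['opening'],o['contact_force'])
for c in ('top','side'):
    s=snap(c,c+n)
    print(c,[(l,round(d['score'],2),np.round(d['point'],3).tolist()) for l in('slug_a','offcut_a','scraper') for d in ctrl.pinpoint(l,c)])
k=s['img'][150:390,170:490,::-1].copy()
cv2.imwrite(f'pics/c{n}.png',cv2.resize(k,(800,600),interpolation=cv2.INTER_CUBIC))
E
python3 f.py 4
```

```text
[0.54384677 0.17344234 0.09516701] [-3.14052268e+00 -3.20464682e-02  4.94518835e-04] 0.27553790890268204 [-0.22865937 -0.15801381 -2.79778901]
top [('slug_a', 0.72, [0.545, 0.175, 0.046]), ('slug_a', 0.56, [0.507, 0.159, 0.018]), ('slug_a', 0.39, [0.555, 0.156, 0.023]), ('offcut_a', 0.72, [0.452, 0.071, 0.041]), ('offcut_a', 0.69, [0.438, 0.0, 0.046]), ('offcut_a', 0.65, [0.326, 0.102, -0.0]), ('scraper', 0.9, [0.496, -0.598, -0.0]), ('scraper', 0.6, [0.544, 0.175, 0.043])]
side [('slug_a', 0.57, [0.509, 0.159, 0.022]), ('slug_a', 0.37, [0.554, 0.162, 0.023]), ('offcut_a', 0.79, [0.318, 0.195, 0.002]), ('offcut_a', 0.73, [0.447, 0.001, 0.044]), ('offcut_a', 0.61, [0.327, 0.103, 0.003]), ('offcut_a', 0.49, [0.453, 0.073, 0.049]), ('scraper', 0.66, [0.491, -0.597, 0.002]), ('scraper', 0.56, [0.541, 0.168, 0.042])]
```

View pics/c4.png

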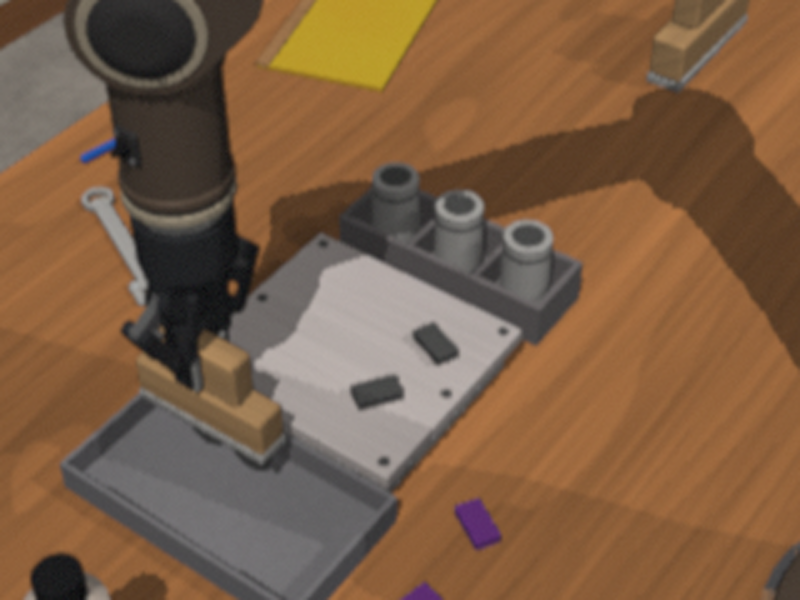

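Both slugs have gone over the edge and lean against the tray wall, under the scraper at (205,435) and (262,462). The offcuts have not moved. I go back for pass 2.

Emit:
jog_arm:
  increments:
    - [0,0,0,2,0,0,0]
    - [0,0,0,3,0,0,0]
    - [0,-1.5,-3,0,0,0,0]
    - [0,-2,-5,0,0,0,0]
    - [0,-2,-5,0,0,0,0]
    - [0,-2,-5,0,0,0,0]
    - [0,-1.4,-4.2,0,0,0,0]
    - [0,0,0,0,0,0,0]
    - [0,0,0,-2,0,0,0]
    - [0,0,0,-2,0,0,0]
    - [0,0,0,-0.8,0,0,0]
    - [0,0,0,0,0,0,0]

```text
clock: 20.1
ee_pos: [0.4553, -0.05, 0.0971]
eef_rot: [-3.141, -0.029, 0.001]
contact_force: [1.0, 0.0, -2.3]
opening: 0.272
gripper_force: 59.8
```

Emit:
jog_arm:
  increments:
    - [0,0,0,-0.1,0,0,0]
    - [0,0,0,0,0,0,0]

```text
clock: 20.35
ee_pos: [0.4557, -0.0505, 0.0968]
eef_rot: [3.141, 0.028, 0.002]
contact_force: [-0.0, -0.2, -2.6]
opening: 0.273
gripper_force: 59.8
```

Emit:
jog_arm:
  increments:
    - [0,0,1,0,0,0,0]
    - [0,0,1.5,-0.1,0,0,0]
    - [0,0,1.5,0,0,0,0]
    - [0,0,1.5,0,0,0,0]
    - [0,0,1.5,0,0,0,0]
    - [0,0,1.5,0,0,0,0]
    - [0,0,1.5,0,0,0,0]
    - [0,0,1.5,0,0,0,0]

```text
clock: 21.35
ee_pos: [0.4553, 0.0654, 0.0953]
eef_rot: [3.141, 0.028, -0.0]
contact_force: [0.0, -1.0, -1.1]
opening: 0.271
gripper_force: 59.9
```

Emit:
jog_arm:
  increments:
    - [0,0,1.5,0,0,0,0]
    - [0,0,1.5,0,0,0,0]
    - [0,0,1.5,0,0,0,0]
    - [0,0,1.5,0,0,0,0]
    - [0,0,1.5,0,0,0,0]
    - [0,0,1.5,0,0,0,0]
    - [0,0,1.5,0,0,0,0]
    - [0,0,0.5,0,0,0,0]
    - [0,0,0,0,0,0,0]

```text
clock: 22.48
ee_pos: [0.4551, 0.1747, 0.0952]
eef_rot: [3.141, 0.029, -0.0]
contact_force: [-1.0, -1.1, -2.8]
opening: 0.274
gripper_force: 59.8
```

Emit:
jog_arm:
  increments:
    - [0,0,0,3,0,0,0]
    - [0,0,-1,4,0,0,0]
    - [0,0,-5,3,0,0,0]
    - [0,0,-6,0,0,0,0]
    - [0,0,-6,0,0,0,0]
    - [0,0,-6,0,0,0,0]
    - [0,0,-6,0,0,0,0]
    - [0,0,0,0,0,0,0]

```text
clock: 23.48
ee_pos: [0.454, -0.1315, 0.1951]
eef_rot: [3.14, 0.013, -0.001]
contact_force: [-0.1, 1.2, -2.5]
opening: 0.275
gripper_force: 60.1
```

```bash
python3 f.py 5
```

```text
[ 0.4539882  -0.13148774  0.19513318] [ 3.13953835e+00  1.33587901e-02 -1.13853843e-03] 0.27531505893764024 [-0.1283536   1.21061875 -2.48939206]
top [('slug_a', 0.46, [0.506, 0.161, 0.018]), ('offcut_a', 0.66, [0.425, 0.149, 0.016]), ('offcut_a', 0.59, [0.324, 0.105, 0.002]), ('offcut_a', 0.46, [0.321, 0.197, -0.001]), ('scraper', 0.88, [0.497, -0.598, -0.001])]
side [('slug_a', 0.73, [0.505, 0.161, 0.023]), ('slug_a', 0.58, [0.556, 0.161, 0.027]), ('offcut_a', 0.6, [0.432, 0.149, 0.02]), ('offcut_a', 0.5, [0.462, 0.165, 0.019]), ('offcut_a', 0.5, [0.33, 0.106, 0.001]), ('scraper', 0.87, [0.455, -0.128, 0.141])]
```

View pics/c5.png

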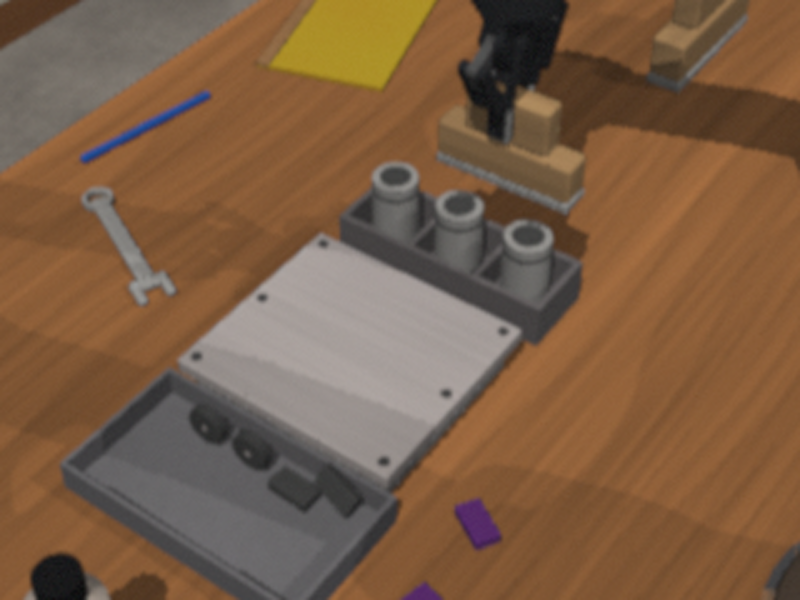

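The cover is clear and all four chips lie in the tray, at (210,422), (253,447), (295,488) and (340,488). The three sleeves are upright and the wrench is unmoved. Next I put the scraper back.

Emit:
jog_arm:
  increments:
    - [0,1,-5,0,0,0,0]
    - [0,1,-6,0,0,0,0]
    - [0,1,-6,0,0,0,0]
    - [0,1,-5.5,0,0,0,0]
    - [0,0,0,-4,0,0,0]
    - [0,0,0,-4,0,0,0]
    - [0,0,0,-3,0,0,0]
    - [0,0,0,-2,0,0,0]
    - [0,0,0,-1,0,0,0]
    - [0,0,0,0,0,0,0]

```text
clock: 25.12
ee_pos: [0.4953, -0.3501, 0.0549]
eef_rot: [-3.141, -0.029, 0.001]
contact_force: [0.5, -1.4, -1.7]
opening: 0.277
gripper_force: 59.4
```

Emit:
jog_arm:
  increments:
    - [0,0,0,-0.2,0,0,0]
    - [0,0,0,0,0,0,0]

```text
clock: 25.38
ee_pos: [0.4957, -0.3508, 0.0541]
eef_rot: [3.141, 0.028, 0.002]
contact_force: [-0.0, -0.6, -2.0]
opening: 0.277
gripper_force: 59.4
```

Emit:
jog_arm:
  increments:
    - [0,0,0,-0.2,0,0,0]
    - [0,0,0,-0.15,0,0,0]
    - [0,0,0,0,0,0,0]

```text
clock: 25.75
ee_pos: [0.4953, -0.3507, 0.0504]
eef_rot: [3.141, 0.028, 0.0]
contact_force: [-2.9, 0.2, 3.4]
opening: 0.276
gripper_force: 60.1
```

Force is now positive, so the scraper stands on the bench. I release it and rise.

Emit:
jog_arm:
  increments:
    - [8.5,0,0,0,0,0,0]
    - [8.5,0,0,0,0,0,0]
    - [8.5,0,0,0,0,0,0]
    - [8.5,0,0,0,0,0,0]
    - [8.5,0,0,0,0,0,0]
    - [8.5,0,0,0,0,0,0]
    - [8.5,0,0,2,0,0,0]
    - [8.5,0,0,4,0,0,0]
    - [8.5,0,0,5,0,0,0]
    - [8.5,0,0,5,0,0,0]
    - [8.5,-2,0,2,0,0,0]
    - [8.5,0,0,0,0,0,0]

```text
clock: 27.25
ee_pos: [0.475, -0.3516, 0.2318]
eef_rot: [3.139, 0.026, 0.004]
contact_force: [0.0, -0.5, 0.1]
opening: 0.997
gripper_force: 0.0
```

```bash
python3 f.py 6
```

```text
[ 0.4749992  -0.35157358  0.23184367] [3.13896968 0.02586998 0.00395215] 0.9972194972058326 [ 0.04825809 -0.46532858  0.12082131]
top [('slug_a', 0.67, [0.508, 0.159, 0.019]), ('slug_a', 0.51, [0.552, 0.154, 0.026]), ('slug_a', 0.35, [0.495, 0.202, -0.0]), ('offcut_a', 0.73, [0.506, -0.128, 0.002]), ('offcut_a', 0.66, [0.423, 0.146, 0.016]), ('offcut_a', 0.66, [0.461, 0.162, 0.012]), ('offcut_a', 0.62, [0.323, 0.199, 0.002]), ('offcut_a', 0.59, [0.323, 0.102, -0.004]), ('scraper', 0.86, [0.494, -0.349, 0.001])]
side [('slug_a', 0.64, [0.509, 0.158, 0.02]), ('slug_a', 0.46, [0.554, 0.161, 0.027]), ('offcut_a', 0.71, [0.432, 0.147, 0.02]), ('offcut_a', 0.64, [0.33, 0.101, -0.0]), ('offcut_a', 0.55, [0.463, 0.164, 0.017]), ('offcut_a', 0.54, [0.319, 0.194, 0.006]), ('scraper', 0.84, [0.49, -0.596, -0.0]), ('scraper', 0.82, [0.497, -0.353, -0.0])]
```

View pics/side6.png

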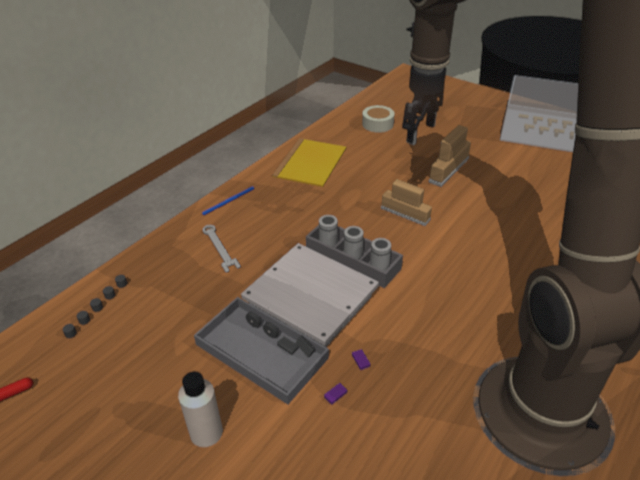

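```bash
python3 -c "
import cv2
a=cv2.imread('pics/top6.png')[200:315,155:235];b=cv2.imread('pics/side6.png')[295:375,225:335]
r=lambda k:cv2.resize(k,(400,580),interpolation=cv2.INTER_CUBIC)
cv2.imwrite('pics/z6.png',cv2.hconcat([r(a),cv2.resize(b,(400,580),interpolation=cv2.INTER_CUBIC)]))"
```

```text
(no output)
```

View pics/z6.png

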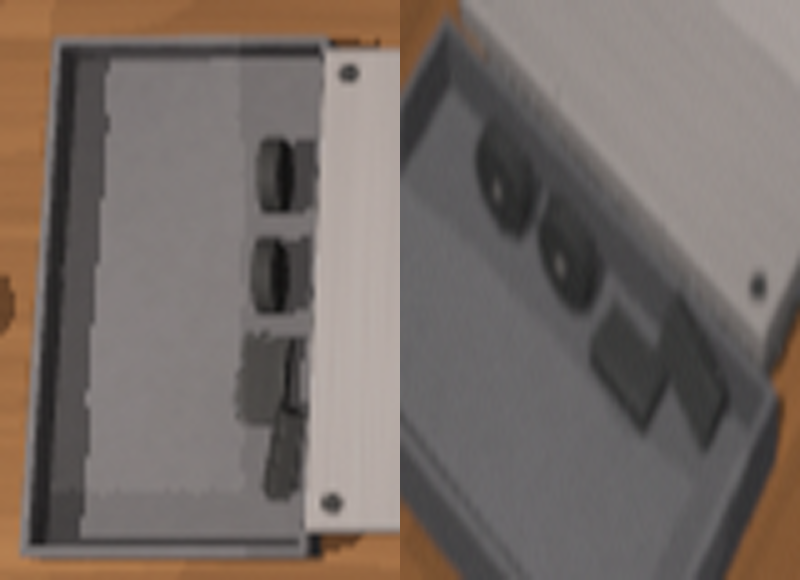

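All four chips are inside the tray walls: two slugs standing on edge (275,175 and 270,275), one offcut flat (265,380) and one leaning on the inner wall (285,450). I hand in.

```bash
python3 -c "
from cell import ctrl; print(ctrl.hand_in())"
```

```text
the job is handed in; nothing more can be done
None
```

The job is handed in at about 27 s of the 72 s allowed: the sleeve stands upright in the free crate cell, all four chips are in the tray (some leaning or standing on edge), and the scraper is back on the bench clear of everything.

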